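# Vent an airtight tin and hold its lid ajar

### The arm

A 7-joint arm with a two-finger parallel gripper is mounted at the origin on the work surface. World frame = base frame: x ahead of the robot, y to its left, z up, the work surface at z = 0. Lengths are in m, angles in rad, forces in N, time in s.
With the tool pointing down it reaches from about 0.35 to 0.9 m from the base axis. Payload 8.1 kg.
Tool frame: the origin (TCP) lies midway between the tips of the shut fingers; the grasp point (between the pads) lies arm.grasp_offset behind it (arm.grasp_offset is the distance from the TCP to the grasp point, in m); z points along the fingers, y is the line along which they close (so a half turn about z gives the same grasp; the last joint's range is limited). The gripper opens to 85 mm and grips with 20 to 120 N. Pads are 22 mm wide; open, the fingers measure 114 mm over their backs; the gripper's body (76 mm by 85 mm) begins 54 mm behind the grasp point. The pads swing forward as they close: fully open they stand 13 mm farther back than shut.
Start: joints at [1.048, 0.434, 0.025, 1.573, -0.012, 1.134, -0.075], TCP at [0.255, -0.571, 0.231] pointing down, gripper open.
Joint ranges: [-2.62, 2.62], [-0.44, 2.09], [-1.27, 1.32], [0.08, 2.57], [-1.32, 4.46], [0.12, 2], [-2.74, 2.74]. Speed limits (rad/s): [2.22, 2.22, 3.01, 3.01, 3.14, 3.14, 3.14].

### API

Orientations are given as a unit quaternion [w, x, y, z].
In Python, from plant import arm, capture, job, recognise, masks_of gives the robot as it stands.
- The arm moves only by the tool jog_arm, never from a script. Its argument "plan" is a list of rows, each an object of numbers: "x", "y", "z": the shift along the tool's x, y, z in cm; "wx", "wy", "wz": the turn, a rotation vector about the tool's x, y, z in rad; "jaw": the closure in counts, from 0 (fully open) to 255 (shut). A call has 1 to 5 rows; each row shifts and turns the commanded pose from where the row before left it, along the tool's axes as they then stand; what a row does not reach is not made up. A row lasts 1/12 s, in which the tool goes at most 41.7 mm and 7.16 degrees, less where a joint would pass 70% of its speed; a pose out of reach is approached as far as the arm can. A call with a gripper value outside its range is refused whole. The fingers move at their own pace and stop on an object; "squeeze" is the grip in N (left out, the last holds). Time passes only in rows, so rows that do not move let the fingers close. It gives the time, the measured TCP pose, the force, the opening and the grip force at its end, in the units of the state.
- arm.observe(): the state, without advancing time (a new reading comes with each control period).
- capture(name): name is "side" or "top"; returns a dict with "img" (384x512x3 uint8, red, green, blue), "fx", "fy", "cx", "cy" (pixels), "rvec" (rotation vector, rad) and "tvec" (3), from world to camera coordinates, as OpenCV has them. Camera axes: x right, y down, z forward; pixel columns grow to the right and rows downward; lengths in m; the calibration is good to about 2 mm. A picture is of the moment at which its call begins. There is no depth.
- job.finish_job(): hands the job in; it is judged then, once.
Trained networks look in the newest picture that a camera, given by its name, has taken for a name from the list of things; names that differ only in an ending like _2 or _b are one class to them, and where a whole thing is asked for, a point or a joint stands for the part that bears it (a point fixed in the world has none). Each returns a list of dicts, best first, with "score" (0 to 1); they miss things now and then, are a little off and sometimes report something else, mostly with a low value. They report only what shows in the picture. A call takes as long as a camera call.
- recognise(camera, name): "position" ([x, y, z] in m, in the coordinates of the camera as it stood for that picture, good to about 4 mm: the middle of the surface that is visible of it).
- masks_of(camera, name): "region" (384x512 bool, what is visible of it).
The state is a dict: "time": time; "joints": joint angles; "dq": joint speeds; "tau": joint torques, N m; "tcp_pos": TCP position; "ee_rot": TCP orientation; "ft_force": force on the tool from outside, world axes, zero at the start; "moment": the same for the moment, N m; "grip_width": finger opening in m; "grasp_force": force on a finger pad.
Only numpy, scipy, OpenCV 4.12 (cv2) and the standard library are available. Lean on these libraries where they do the work, as an engineer would, in place of code of your own. Each camera call takes 0.05 s, during which the arm holds its last target. There are 200 camera calls.

### The job

Let the damp air out of the airtight tin on the microwave cart: first pull the black vent plug in its lid up until it clicks into its raised rest, and only then take the lid by its steel handle, break it free of the sticky gasket and hold it slightly ajar, its front edge about 25 mm up, without throwing it wide open. Finish while still holding the lid like that by the handle, with the plug left up, and do not disturb the other things on the cart.

Things in the scene. Friction and masses are not known exactly. Their poses are not given: they have to be found in the camera images.
- tin: White painted box, 200 (x) x 180 (y) x 112 mm high, fixed to the cart top, closed by a pale wooden lid; origin at the centre of its underside, z up; -x is its front (the handle side), the lid's hinge runs along y at its rear (+x). Its place and yaw vary.
- lid (a joint): Angle of the wooden lid (212 x 192 x 12 mm, 0.3 to 0.5 kg; top face 128 mm above the tin's underside), rad: 0 shut (start), grows as the front edge rises (0.12 rad = 25 mm), stop at 1.3. A sticky gasket holds it: about 14 N up at the handle starts it (peak in the first 4 mm), fading by 7 mm to 2 to 4 N, the lid's weight. Let go, it sinks (almost) shut.
- lid_hinge (a point): Point on the lid's hinge axis (along the tin's y), 100 mm behind the tin's centre and 116 mm above its underside.
- lid_front_edge (a point): Middle of the lid's front edge, at mid thickness, 206 mm in front of the hinge axis, 6 mm above its level.
- lid_handle (a point): Upright steel fin on the lid near its front edge: 40 mm along the lid's x, 16 mm thick along y (grip it across this), 36 mm high. This point is the centre of its foot on the lid's top face, 75 mm in front of the tin's centre, 175 mm in front of the hinge axis; turns with the lid.
- vent_plug (a joint): Height by which the vent plug is drawn out of the lid, m: 0 pushed in (start), 0.012 raised stop. Detent: it rests at 0 and at 0.0105 to 0.012; pulling needs about 6 N, greatest in the first 4 mm, and past the middle (6 mm) it snaps up by itself. Pulling on the plug at its stop with over 30 N would open the lid.
- vent_plug_top (a point): Centre of the plug's flat top. The plug is an upright black plastic cylinder, 22 mm across, whose grip part reaches from 1.5 to 31.5 mm above the lid's top face when pushed in; it stands 35 mm behind the tin's centre (65 mm in front of the hinge axis, 110 mm behind the handle) and slides along the lid's normal.
- fork: Stainless fork, 187 x 25 x 4 mm, loose, lying beside the tin. Bystander.
- trivet: Round hard silicone trivet, 130 mm across, 8 mm thick, loose, beside the tin. Bystander.
- bowl: White ceramic bowl, 120 mm across, 60 mm high, loose. Bystander.
- plate_cover: Plastic dome-shaped plate cover with a knob, 210 mm across, 107 mm high, loose. Bystander.
- sugar_jar: White ceramic jar with a knobbed top, 96 mm across, 125 mm high, loose. Bystander.
- mug: Mug, 82 mm across, 95 mm high, loose. Bystander.
- pepper: Small spice jar, 48 mm across, 110 mm high, loose. Bystander.

How it is judged:
On the way, in this order (a step that is already met when the one before it is completed fails the run):
1. the vent plug is pulled up to its raised rest while the lid is still shut (value of joint vent_plug above 0.009 m and value of joint lid below 0.04 rad), for 0.2 s.
2. the lid is broken free and held slightly ajar by its handle (value of joint lid between 0.075 and 0.22 rad and contact force between the fingers and lid_c1 above 1 N), for 0.5 s.
At the end, for the whole second after the job is handed in: The robot holds the lid by its handle (contact force above 1 N) still and slightly ajar: lid angle between 0.075 and 0.22 rad (front edge 15 to 45 mm up; speed below 0.1 rad/s), with the vent plug still raised (above 9 mm of its 12) (all of step 2 and velocity of joint lid between -0.1 and 0.1 rad/s and value of joint vent_plug above 0.009 m); the arm keeps its last pose, push and grip.
It fails at once if the lid is pulled open while the vent plug is still pushed in (value of joint lid above 0.045 rad and value of joint vent_plug below 0.006 m).
It fails at once if the lid is thrown wide open (beyond 0.45 rad, front edge about 90 mm up) (value of joint lid above 0.45 rad).
It fails at once if one of the other things is shifted by more than 30 mm (distance of any of fork, trivet, bowl, plate_cover, sugar_jar, mug, pepper from where it was at the start of the episode above 0.03 m).
It also fails if it takes over 38 s, if anything falls off the work surface, if the arm or the gripper's body presses on something with over 40 N, if the wrist force passes 120 N, or if a joint passes its speed limit or range.

## Working session

There is one attempt and no reset: what is moved stays moved. The work goes in short steps, Python scripts to look and compute and a tool call to move; the robot and the scene stay as the last step left them, time stands still between calls to the robot, and variables do not carry over. Pictures are saved under pics/ and viewed, at most 10 in all, crops included, and the job is handed in when it is done.

Besides the shell and the picture viewer there is one more tool, called after "Emit:" in YAML: its name, and indented under it one key for each argument. jog_arm: Moves the arm, as the interface text tells. Its arguments: {"type":"object","properties":{"plan":{"type":"array","items":{"type":"object","properties":{"x":{"type":"number"},"y":{"type":"number"},"z":{"type":"number"},"wx":{"type":"number"},"wy":{"type":"number"},"wz":{"type":"number"},"jaw":{"type":"number"}}}},"squeeze":{"type":"number"}},"required":["plan"]}

```bash
mkdir -p pics; cat > h.py <<'E'
import numpy as np,cv2
from plant import arm,capture,job,recognise,masks_of
def w(c,p):
    R=cv2.Rodrigues(np.array(c["rvec"],float))[0]
    return R.T@(np.array(p,float)-np.array(c["tvec"],float).ravel())
def ray_z(c,u,v,z):
    R=cv2.Rodrigues(np.array(c["rvec"],float))[0];o=w(c,[0,0,0])
    d=R.T@np.array([(u-c["cx"])/c["fx"],(v-c["cy"])/c["fy"],1]);return o+d*(z-o[2])/d[2]
def save(c,n): cv2.imwrite(f"pics/{n}.png",cv2.cvtColor(c["img"],cv2.COLOR_RGB2BGR))
E
python3 - <<'E'
from h import *
np.set_printoptions(precision=4,suppress=True)
print(arm.grasp_offset,arm.observe())
for cam in("side","top"):
    c=capture(cam);save(c,cam+"0");print(cam,w(c,[0,0,0]))
    for n in("lid_handle","vent_plug_top","lid_front_edge","lid_hinge","tin","fork","trivet","bowl","plate_cover","sugar_jar","mug","pepper"):
        for d in recognise(cam,n)[:2]: print(n,round(d["score"],2),w(c,d["position"]))
E
```

```text
0.0187 {'time': 0.0, 'joints': array([ 1.0484,  0.4352,  0.025 ,  1.5741, -0.0116,  1.134 , -0.0751]), 'dq': array([-0.0013, -0.0009,  0.0006,  0.0007, -0.0019, -0.0004, -0.0006]), 'tau': array([  0.0008, -67.0472,   1.0253, -31.6214,   0.0154,   0.0124,
        -0.    ]), 'tcp_pos': array([ 0.2545, -0.5703,  0.2305]), 'ee_rot': array([-0.0007,  0.9781,  0.2083, -0.0003]), 'ft_force': array([-0.2078, -0.0309,  0.1416]), 'moment': array([-0.0213, -0.0356, -0.0016]), 'grasp_force': 0.0, 'grip_width': 0.08554237729219714}
side [0.4927 1.1475 0.798 ]
lid_handle 0.83 [0.5491 0.0522 0.1282]
lid_handle 0.63 [0.7963 0.0766 0.07  ]
vent_plug_top 0.51 [0.5499 0.0559 0.1292]
lid_hinge 0.7 [0.5461 0.0546 0.129 ]
tin 0.77 [0.5526 0.1005 0.1224]
trivet 0.69 [0.5519 0.2111 0.0094]
bowl 0.89 [0.3018 0.3561 0.042 ]
bowl 0.47 [0.5503 0.0538 0.1301]
plate_cover 0.97 [0.514  0.5386 0.0778]
plate_cover 0.74 [ 0.7882 -0.203   0.0592]
sugar_jar 0.62 [0.7943 0.0757 0.072 ]
mug 0.59 [ 0.7902 -0.2018  0.0634]
pepper 0.74 [ 0.335  -0.3255  0.0664]
pepper 0.73 [0.5496 0.0525 0.1304]
top [0.3449 0.0605 1.382 ]
lid_handle 0.71 [0.5499 0.0268 0.1294]
lid_handle 0.27 [0.5793 0.0197 0.1555]
vent_plug_top 0.47 [ 0.5118 -0.1284  0.0059]
lid_front_edge 0.9 [0.5472 0.0298 0.126 ]
lid_hinge 0.9 [0.5489 0.0265 0.1259]
tin 0.62 [0.5488 0.0256 0.1244]
fork 0.56 [ 0.5124 -0.1278  0.0042]
trivet 0.58 [0.5486 0.1965 0.0092]
bowl 0.79 [0.3074 0.3866 0.0227]
bowl 0.25 [0.5181 0.4957 0.0767]
plate_cover 0.91 [0.5186 0.4932 0.0764]
plate_cover 0.54 [0.5482 0.0242 0.1257]
sugar_jar 0.75 [0.7882 0.045  0.0928]
mug 0.61 [0.5487 0.0261 0.1259]
mug 0.55 [ 0.7895 -0.2336  0.0451]
pepper 0.91 [ 0.333  -0.3367  0.1094]
pepper 0.65 [0.552  0.1932 0.0117]
```

```bash
python3 - <<'E'
import cv2
a=cv2.imread("pics/top0.png");b=cv2.imread("pics/side0.png")
cv2.imwrite("pics/both.png",cv2.resize(a,(800,600),interpolation=cv2.INTER_CUBIC))
E

```

```text
(no output)
```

View pics/both.png

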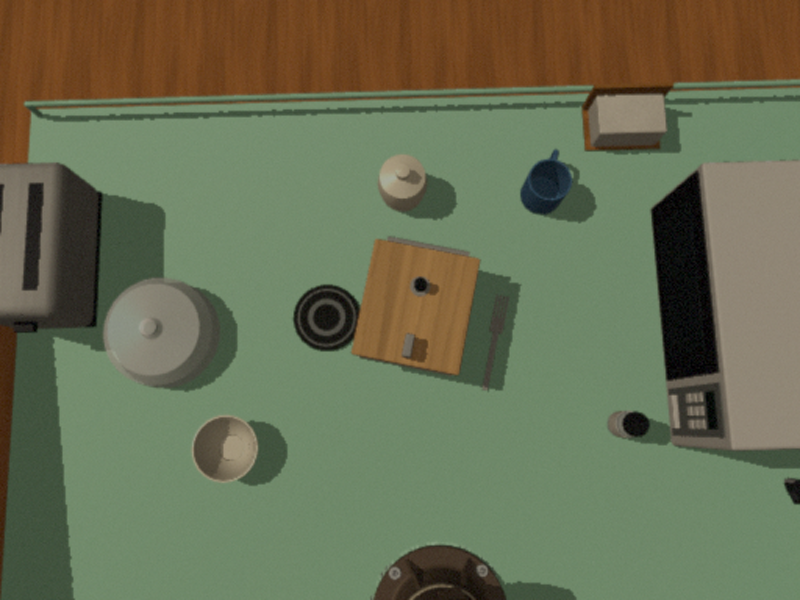

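View pics/side0.png

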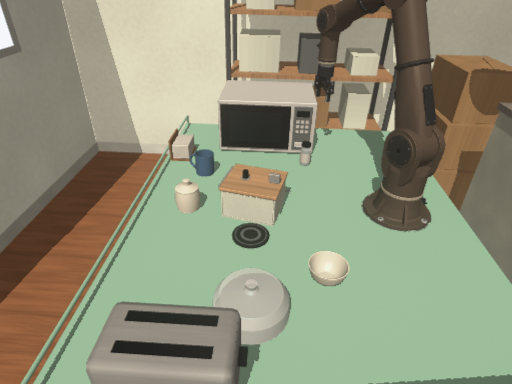

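The top view shows the lid with corners (800 px scale) at (376,239), (480,259), (459,374) and (353,355), the black plug top at (421,285) and the handle top at (408,345). The fork lies to its right and the trivet to its left. In the side view the plug is at (246,174) and the handle at (274,179). Next I'll fit the pose.

```bash
python3 - <<'E'
from h import *
np.set_printoptions(precision=4,suppress=True)
c=capture("top");img=c["img"]
hsv=cv2.cvtColor(img,cv2.COLOR_RGB2HSV)
m=cv2.inRange(hsv,(5,60,60),(28,255,255));m[:150]=0;m[245:]=0;m[:,:215]=0;m[:,315:]=0
m=cv2.morphologyEx(m,cv2.MORPH_CLOSE,np.ones((9,9)))
cn=max(cv2.findContours(m,cv2.RETR_EXTERNAL,cv2.CHAIN_APPROX_NONE)[0],key=cv2.contourArea)
P=np.array([ray_z(c,u,v,.128)[:2] for u,v in cn[:,0]])
r=cv2.minAreaRect((P*1000).astype(np.float32));print("rect",r,cv2.boxPoints(r))
s=.64
for n,u,v,z in(("plug",421,285,.1595),("hand",408,345,.164)): print(n,ray_z(c,u*s,v*s,z))
for n in("lid","lid_handle","vent_plug"):
    for d in masks_of("top",n)[:2]:
        q=np.argwhere(d["region"]);print(n,d["score"],len(q),q.mean(0)[::-1])
x=cv2.resize(img[145:250,215:320],(600,600),interpolation=cv2.INTER_NEAREST)
cs=capture("side");y=cv2.resize(cs["img"][160:225,210:300],(800,578),interpolation=cv2.INTER_NEAREST)
cv2.imwrite("pics/c.png",x[...,::-1]);cv2.imwrite("pics/d.png",y[...,::-1])
E
```

```text
rect ((546.8721313476562, 26.968223571777344), (193.2386016845703, 215.8096923828125), 76.79859161376953) [[419.7534 -42.455 ]
 [629.86   -91.7405]
 [673.9908  96.3914]
 [463.8843 145.6769]]
plug [0.5767 0.0173 0.1595]
hand [0.4731 0.0429 0.164 ]
lid 0.61 5345 [265.8775 194.5897]
lid_handle 0.93 5503 [266.3687 194.7636]
vent_plug 0.59 46 [268.7609 182.1739]
```

View pics/c.png

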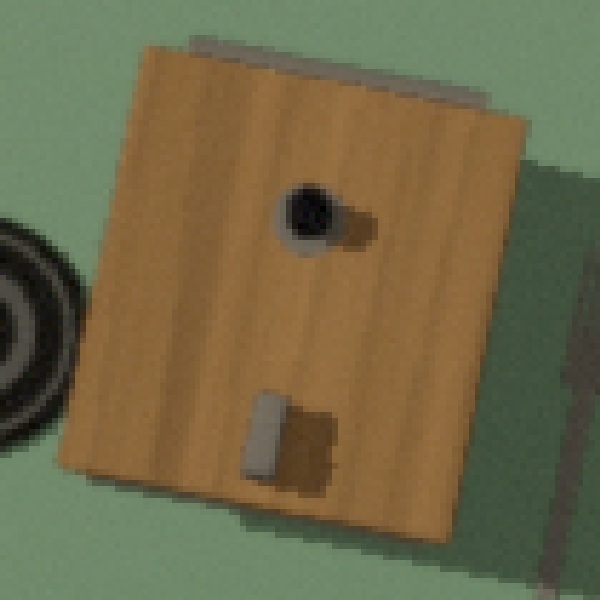

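The crop agrees with the fit. The plug is at crop (310,212) and the handle at (264,428). That puts the tin centre at about (0.547, 0.027) with yaw −0.235, the plug at (0.579, 0.018) and the handle at (0.474, 0.0435). I'll set out now.

Emit:
jog_arm:
  plan:
    - {"x": 3.2, "y": -2.4, "z": -0.8, "wz": 0.12, "jaw": 0}
    - {"x": 2.9, "y": -2.8, "z": -0.8, "wz": 0.12}
    - {"x": 2.5, "y": -3.1, "z": -0.8, "wz": 0.12}
    - {"x": 2.1, "y": -3.4, "z": -0.8, "wz": 0.12}
    - {"x": 1.6, "y": -3.6, "wz": 0.12}
  squeeze: 60

```text
validation failed for argument at $.pl...
```

Emit:
jog_arm:
  plan:
    - {"x": 3.2, "y": -2.4, "z": -0.8, "wx": 0, "wy": 0, "wz": 0.12, "jaw": 0}
    - {"x": 2.9, "y": -2.8, "z": -0.8, "wx": 0, "wy": 0, "wz": 0.12, "jaw": 0}
    - {"x": 2.5, "y": -3.1, "z": -0.8, "wx": 0, "wy": 0, "wz": 0.12, "jaw": 0}
    - {"x": 2.1, "y": -3.4, "z": -0.8, "wx": 0, "wy": 0, "wz": 0.12, "jaw": 0}
    - {"x": 1.6, "y": -3.6, "z": 0, "wx": 0, "wy": 0, "wz": 0.12, "jaw": 0}
  squeeze: 60

```text
time: 1.97
tcp_pos: [0.3487, -0.3975, 0.2647]
ee_rot: [0.001, 0.996, -0.09, 0.001]
ft_force: [1.7, 0.5, 0.4]
grip_width: 0.0854
grasp_force: 0.0
```

Emit:
jog_arm:
  plan:
    - {"x": 1.2, "y": -3.7, "z": 0, "wx": 0, "wy": 0, "wz": 0, "jaw": 0}
    - {"x": 1.2, "y": -3.7, "z": 0, "wx": 0, "wy": 0, "wz": 0, "jaw": 0}
    - {"x": 1.2, "y": -3.7, "z": 0, "wx": 0, "wy": 0, "wz": 0, "jaw": 0}
    - {"x": 1.2, "y": -3.7, "z": 0, "wx": 0, "wy": 0, "wz": 0, "jaw": 0}
    - {"x": 1.2, "y": -3.7, "z": 0, "wx": 0, "wy": 0, "wz": 0, "jaw": 0}
  squeeze: 60

```text
time: 2.38
tcp_pos: [0.4397, -0.2241, 0.2635]
ee_rot: [0.0, 0.996, -0.086, 0.0]
ft_force: [1.1, -0.5, -0.1]
grip_width: 0.0853
grasp_force: 0.0
```

Emit:
jog_arm:
  plan:
    - {"x": 1.2, "y": -3.7, "z": 0, "wx": 0, "wy": 0, "wz": 0, "jaw": 0}
    - {"x": 1.2, "y": -3.7, "z": 0, "wx": 0, "wy": 0, "wz": 0, "jaw": 0}
    - {"x": 1.2, "y": -3.7, "z": 0, "wx": 0, "wy": 0, "wz": 0, "jaw": 0}
    - {"x": 1.2, "y": -3.7, "z": 0, "wx": 0, "wy": 0, "wz": 0, "jaw": 0}
    - {"x": 1.2, "y": -3.7, "z": 0, "wx": 0, "wy": 0, "wz": 0.055, "jaw": 0}
  squeeze: 60

```text
time: 2.8
tcp_pos: [0.5304, -0.052, 0.2634]
ee_rot: [0.0, 0.994, -0.113, 0.0]
ft_force: [0.7, -1.3, 0.3]
grip_width: 0.0853
grasp_force: 0.0
```

Emit:
jog_arm:
  plan:
    - {"x": 0, "y": 0, "z": 0, "wx": 0, "wy": 0, "wz": 0, "jaw": 0}
    - {"x": 0, "y": 0, "z": 0, "wx": 0, "wy": 0, "wz": 0, "jaw": 0}
  squeeze: 60

```text
time: 2.97
tcp_pos: [0.5306, -0.0511, 0.263]
ee_rot: [-0.0, 0.994, -0.111, 0.0]
ft_force: [-0.9, -1.3, 0.6]
grip_width: 0.0857
grasp_force: 0.0
```

Emit:
jog_arm:
  plan:
    - {"x": 1.6, "y": -3.9, "z": 0, "wx": 0, "wy": 0, "wz": 0.012, "jaw": 0}
    - {"x": 1.6, "y": -3.9, "z": 0, "wx": 0, "wy": 0, "wz": 0, "jaw": 0}
    - {"x": 0, "y": 0, "z": 3, "wx": 0, "wy": 0, "wz": 0, "jaw": 0}
    - {"x": 0, "y": 0, "z": 3, "wx": 0, "wy": 0, "wz": 0, "jaw": 80}
    - {"x": 0, "y": 0, "z": 0, "wx": 0, "wy": 0, "wz": 0, "jaw": 80}
  squeeze: 60

```text
time: 3.38
tcp_pos: [0.5751, 0.0123, 0.1979]
ee_rot: [0.001, 0.993, -0.119, -0.004]
ft_force: [-1.0, 0.1, -0.2]
grip_width: 0.0639
grasp_force: 0.0
```

Emit:
jog_arm:
  plan:
    - {"x": 0, "y": 0, "z": 0, "wx": 0, "wy": 0, "wz": 0, "jaw": 80}
    - {"x": 0, "y": 0, "z": 0, "wx": 0, "wy": 0, "wz": 0, "jaw": 80}
  squeeze: 60

```text
time: 3.55
tcp_pos: [0.5788, 0.0125, 0.2045]
ee_rot: [0.0, 0.993, -0.12, 0.001]
ft_force: [-0.7, -0.4, 0.2]
grip_width: 0.0587
grasp_force: 0.0
```

```bash
python3 - <<'E'
from h import *
c=capture("side");y=cv2.resize(c["img"][110:215,200:320],(686,600),interpolation=cv2.INTER_CUBIC)
cv2.imwrite("pics/e.png",y[...,::-1])
R=c["rvec"]
for p in([.579,.018,.1595],[.474,.0435,.164],list(arm.observe()["tcp_pos"])):
    q=cv2.projectPoints(np.array([p],float),np.array(R,float),np.array(c["tvec"],float),np.array([[c["fx"],0,c["cx"]],[0,c["fy"],c["cy"]],[0,0,1.]]),None)[0].ravel();print(p,q,(q-[200,110])*5.714)
E
```

```text
[0.579, 0.018, 0.1595] [246.04110028 169.83958723] [263.07884702 341.92340143]
[0.474, 0.0435, 0.164] [274.66367798 173.52763165] [426.628256   362.99688724]
[np.float64(0.5792024424285687), np.float64(0.012855727625837645), np.float64(0.2050871313313189)] [246.16062087 158.12575808] [263.76178767 274.99058166]
```

View pics/e.png

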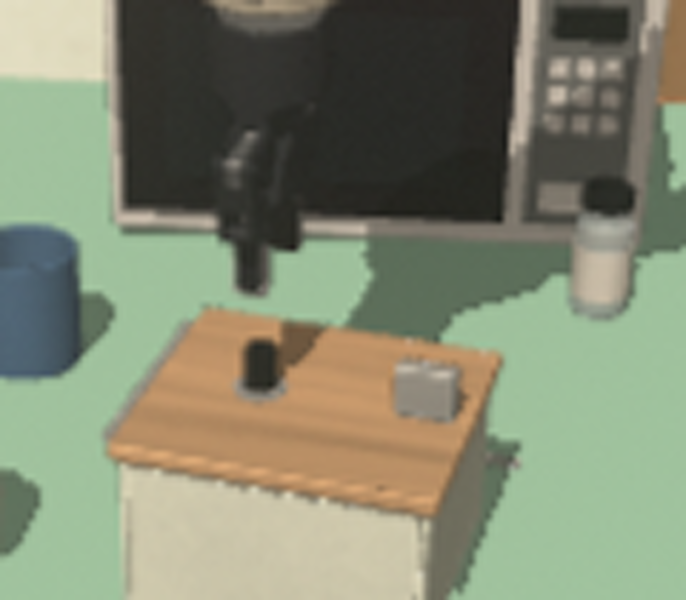

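The side crop shows the plug top at (262,345) and the handle top at (427,366). The predictions were (263,342) and (427,363), so the estimate holds, and I'll descend on the plug.

Emit:
jog_arm:
  plan:
    - {"x": 0.1, "y": -0.5, "z": 2, "wx": 0, "wy": 0, "wz": 0, "jaw": 80}
    - {"x": 0, "y": 0, "z": 2, "wx": 0, "wy": 0, "wz": 0, "jaw": 80}
    - {"x": 0, "y": 0, "z": 2, "wx": 0, "wy": 0, "wz": 0, "jaw": 80}
    - {"x": 0, "y": 0, "z": 1.2, "wx": 0, "wy": 0, "wz": 0, "jaw": 80}
    - {"x": 0, "y": 0, "z": 0, "wx": 0, "wy": 0, "wz": 0, "jaw": 80}
  squeeze: 30

```text
time: 4.02
tcp_pos: [0.5799, 0.0177, 0.1305]
ee_rot: [0.0, 0.993, -0.119, -0.001]
ft_force: [-0.8, 1.2, -0.7]
grip_width: 0.0587
grasp_force: 0.0
```

Emit:
jog_arm:
  plan:
    - {"x": 0, "y": 0, "z": 0, "wx": 0, "wy": 0, "wz": 0, "jaw": 80}
    - {"x": 0, "y": 0, "z": 0, "wx": 0, "wy": 0, "wz": 0, "jaw": 80}
  squeeze: 30

```text
time: 4.18
tcp_pos: [0.5817, 0.0184, 0.1331]
ee_rot: [-0.0, 0.993, -0.119, 0.001]
ft_force: [-0.0, -0.5, -0.3]
grip_width: 0.0585
grasp_force: 0.0
```

Emit:
jog_arm:
  plan:
    - {"x": -0.2, "y": 0, "z": 0, "wx": 0, "wy": 0, "wz": 0, "jaw": 160}
    - {"x": 0, "y": 0, "z": 0, "wx": 0, "wy": 0, "wz": 0, "jaw": 230}
    - {"x": 0, "y": 0, "z": 0, "wx": 0, "wy": 0, "wz": 0, "jaw": 230}
    - {"x": 0, "y": 0, "z": 0, "wx": 0, "wy": 0, "wz": 0, "jaw": 230}
    - {"x": 0, "y": 0, "z": 0, "wx": 0, "wy": 0, "wz": 0, "jaw": 230}
  squeeze: 30

```text
time: 4.6
tcp_pos: [0.5793, 0.0204, 0.1323]
ee_rot: [-0.001, 0.993, -0.119, 0.001]
ft_force: [-0.6, 3.5, 6.0]
grip_width: 0.021
grasp_force: 30.5
```

Emit:
jog_arm:
  plan:
    - {"x": 0, "y": 0, "z": 0, "wx": 0, "wy": 0, "wz": 0, "jaw": 230}
    - {"x": 0, "y": 0, "z": 0, "wx": 0, "wy": 0, "wz": 0, "jaw": 230}
    - {"x": 0, "y": 0, "z": 0, "wx": 0, "wy": 0, "wz": 0, "jaw": 230}
  squeeze: 30

```text
time: 4.85
tcp_pos: [0.5793, 0.0204, 0.1323]
ee_rot: [-0.001, 0.993, -0.118, 0.001]
ft_force: [-0.6, 2.6, 6.6]
grip_width: 0.0212
grasp_force: 30.5
```

Emit:
jog_arm:
  plan:
    - {"x": 0, "y": 0, "z": -0.2, "wx": 0, "wy": 0, "wz": 0, "jaw": 230}
    - {"x": 0, "y": 0, "z": -0.2, "wx": 0, "wy": 0, "wz": 0, "jaw": 230}
    - {"x": 0, "y": 0, "z": -0.2, "wx": 0, "wy": 0, "wz": 0, "jaw": 230}
    - {"x": 0, "y": 0, "z": -0.2, "wx": 0, "wy": 0, "wz": 0, "jaw": 230}
    - {"x": 0, "y": 0, "z": 0, "wx": 0, "wy": 0, "wz": 0, "jaw": 230}
  squeeze: 30

```text
time: 5.27
tcp_pos: [0.5793, 0.0203, 0.1399]
ee_rot: [-0.001, 0.993, -0.119, 0.001]
ft_force: [0.6, 5.4, 3.0]
grip_width: 0.0208
grasp_force: 30.3
```

Emit:
jog_arm:
  plan:
    - {"x": 0, "y": 0, "z": 0, "wx": 0, "wy": 0, "wz": 0, "jaw": 230}
    - {"x": 0, "y": 0, "z": 0, "wx": 0, "wy": 0, "wz": 0, "jaw": 230}
  squeeze: 30

```text
time: 5.43
tcp_pos: [0.5792, 0.0203, 0.1397]
ee_rot: [-0.001, 0.993, -0.119, 0.001]
ft_force: [1.7, 5.7, 2.1]
grip_width: 0.0209
grasp_force: 30.3
```

Emit:
jog_arm:
  plan:
    - {"x": 0, "y": 0, "z": -0.2, "wx": 0, "wy": 0, "wz": 0, "jaw": 230}
    - {"x": 0, "y": 0, "z": -0.2, "wx": 0, "wy": 0, "wz": 0, "jaw": 230}
    - {"x": 0, "y": 0, "z": 0, "wx": 0, "wy": 0, "wz": 0, "jaw": 230}
    - {"x": 0, "y": 0, "z": 0, "wx": 0, "wy": 0, "wz": 0, "jaw": 230}
  squeeze: 30

```text
time: 5.77
tcp_pos: [0.5792, 0.0203, 0.1436]
ee_rot: [-0.001, 0.993, -0.119, 0.001]
ft_force: [1.3, 5.2, 0.3]
grip_width: 0.0214
grasp_force: 30.2
```

Emit:
jog_arm:
  plan:
    - {"x": 0, "y": 0, "z": -0.1, "wx": 0, "wy": 0, "wz": 0, "jaw": 230}
    - {"x": 0, "y": 0, "z": 0, "wx": 0, "wy": 0, "wz": 0, "jaw": 230}
    - {"x": 0, "y": 0, "z": 0, "wx": 0, "wy": 0, "wz": 0, "jaw": 230}
  squeeze: 30

```text
time: 6.02
tcp_pos: [0.5792, 0.0203, 0.1444]
ee_rot: [-0.001, 0.993, -0.119, 0.001]
ft_force: [2.7, 5.6, -1.4]
grip_width: 0.0209
grasp_force: 30.2
```

Emit:
jog_arm:
  plan:
    - {"x": 0, "y": 0, "z": -0.1, "wx": 0, "wy": 0, "wz": 0, "jaw": 230}
    - {"x": 0, "y": 0, "z": 0, "wx": 0, "wy": 0, "wz": 0, "jaw": 230}
    - {"x": 0, "y": 0, "z": 0, "wx": 0, "wy": 0, "wz": 0, "jaw": 230}
  squeeze: 30

```text
time: 6.27
tcp_pos: [0.5792, 0.0203, 0.1446]
ee_rot: [-0.001, 0.993, -0.119, 0.0]
ft_force: [5.8, 6.6, -8.3]
grip_width: 0.0208
grasp_force: 30.3
```

The force jumped to −8 N, so the plug is at its stop. I'll release it, rise and check.

Emit:
jog_arm:
  plan:
    - {"x": 0, "y": 0, "z": 0.1, "wx": 0, "wy": 0, "wz": 0, "jaw": 230}
    - {"x": 0, "y": 0, "z": 0, "wx": 0, "wy": 0, "wz": 0, "jaw": 120}
    - {"x": 0, "y": 0, "z": 0, "wx": 0, "wy": 0, "wz": 0, "jaw": 80}
    - {"x": 0, "y": 0, "z": 0, "wx": 0, "wy": 0, "wz": 0, "jaw": 80}
    - {"x": 0, "y": 0, "z": 0, "wx": 0, "wy": 0, "wz": 0, "jaw": 80}
  squeeze: 30

```text
time: 6.68
tcp_pos: [0.5784, 0.0184, 0.1441]
ee_rot: [0.0, 0.993, -0.119, -0.0]
ft_force: [0.8, 0.3, -0.2]
grip_width: 0.0586
grasp_force: 0.0
```

Emit:
jog_arm:
  plan:
    - {"x": 0, "y": 0, "z": -2, "wx": 0, "wy": 0, "wz": 0, "jaw": 80}
    - {"x": 0, "y": 0, "z": -3, "wx": 0, "wy": 0, "wz": 0, "jaw": 80}
    - {"x": 0, "y": 0, "z": -1.5, "wx": 0, "wy": 0, "wz": 0, "jaw": 80}
    - {"x": -3, "y": 0, "z": 0, "wx": 0, "wy": 0, "wz": 0, "jaw": 80}
    - {"x": -3, "y": 0, "z": 0, "wx": 0, "wy": 0, "wz": 0, "jaw": 80}
  squeeze: 30

```text
time: 7.1
tcp_pos: [0.5211, 0.0328, 0.2101]
ee_rot: [-0.0, 0.993, -0.12, 0.001]
ft_force: [-0.8, -0.6, -0.7]
grip_width: 0.0584
grasp_force: 0.0
```

Emit:
jog_arm:
  plan:
    - {"x": -3, "y": 0, "z": 0, "wx": 0, "wy": 0, "wz": 0, "jaw": 80}
    - {"x": -1.7, "y": 0.2, "z": 0, "wx": 0, "wy": 0, "wz": 0, "jaw": 80}
    - {"x": 0, "y": 0, "z": 0, "wx": 0, "wy": 0, "wz": 0, "jaw": 80}
    - {"x": 0, "y": 0, "z": 0, "wx": 0, "wy": 0, "wz": 0, "jaw": 80}
  squeeze: 30

```text
time: 7.43
tcp_pos: [0.4737, 0.0422, 0.2096]
ee_rot: [0.0, 0.993, -0.119, 0.0]
ft_force: [0.5, -0.6, 0.3]
grip_width: 0.0585
grasp_force: 0.0
```

```bash
python3 - <<'E'
from h import *
c=capture("side");y=cv2.resize(c["img"][110:215,200:320],(686,600),interpolation=cv2.INTER_CUBIC)
cv2.imwrite("pics/f.png",y[...,::-1])
E
```

```text
(no output)
```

View pics/f.png

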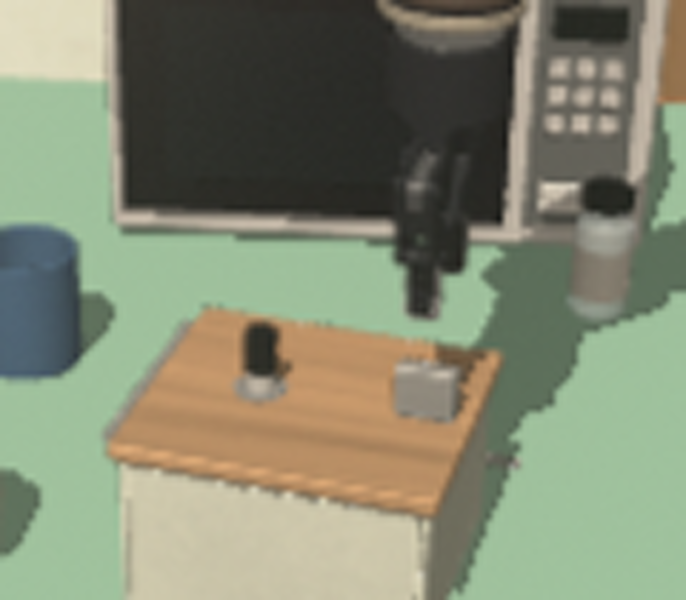

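The plug is now clearly raised, its top at (262,328), the lid is still shut, and the gripper stands above the handle. I'll descend and grip.

Emit:
jog_arm:
  plan:
    - {"x": 0, "y": -0.2, "z": 2, "wx": 0, "wy": 0, "wz": 0, "jaw": 80}
    - {"x": 0, "y": 0, "z": 2, "wx": 0, "wy": 0, "wz": 0, "jaw": 80}
    - {"x": 0, "y": 0, "z": 2, "wx": 0, "wy": 0, "wz": 0, "jaw": 80}
    - {"x": 0, "y": 0, "z": 1.5, "wx": 0, "wy": 0, "wz": 0, "jaw": 80}
    - {"x": 0, "y": 0, "z": 0, "wx": 0, "wy": 0, "wz": 0, "jaw": 80}
  squeeze: 80

```text
time: 7.9
tcp_pos: [0.4739, 0.0436, 0.1314]
ee_rot: [0.001, 0.993, -0.119, -0.002]
ft_force: [-0.8, -0.0, -1.0]
grip_width: 0.0584
grasp_force: 0.0
```

Emit:
jog_arm:
  plan:
    - {"x": 0, "y": 0, "z": 0, "wx": 0, "wy": 0, "wz": 0, "jaw": 160}
    - {"x": 0, "y": 0, "z": 0, "wx": 0, "wy": 0, "wz": 0, "jaw": 250}
    - {"x": 0, "y": 0, "z": 0, "wx": 0, "wy": 0, "wz": 0, "jaw": 250}
    - {"x": 0, "y": 0, "z": 0, "wx": 0, "wy": 0, "wz": 0, "jaw": 250}
    - {"x": 0, "y": 0, "z": 0, "wx": 0, "wy": 0, "wz": 0, "jaw": 250}
  squeeze: 80

```text
time: 8.32
tcp_pos: [0.4755, 0.0442, 0.1353]
ee_rot: [-0.0, 0.993, -0.119, 0.001]
ft_force: [0.1, -0.9, 5.9]
grip_width: 0.015
grasp_force: 77.9
```

Emit:
jog_arm:
  plan:
    - {"x": 0, "y": 0, "z": 0, "wx": 0, "wy": 0, "wz": 0, "jaw": 250}
    - {"x": 0, "y": 0, "z": 0, "wx": 0, "wy": 0, "wz": 0, "jaw": 250}
    - {"x": 0, "y": 0, "z": 0, "wx": 0, "wy": 0, "wz": 0, "jaw": 250}
  squeeze: 80

```text
time: 8.57
tcp_pos: [0.4756, 0.0442, 0.1353]
ee_rot: [-0.0, 0.993, -0.119, 0.001]
ft_force: [-0.6, -1.1, 6.7]
grip_width: 0.0146
grasp_force: 77.9
```

Emit:
jog_arm:
  plan:
    - {"x": 0.04, "y": 0, "z": -0.35, "wx": 0, "wy": -0.02, "wz": 0, "jaw": 250}
    - {"x": 0.04, "y": 0, "z": -0.35, "wx": 0, "wy": -0.02, "wz": 0, "jaw": 250}
    - {"x": 0.04, "y": 0, "z": -0.35, "wx": 0, "wy": -0.02, "wz": 0, "jaw": 250}
    - {"x": 0.04, "y": 0, "z": -0.35, "wx": 0, "wy": -0.02, "wz": 0, "jaw": 250}
    - {"x": 0, "y": 0, "z": 0, "wx": 0, "wy": 0, "wz": 0, "jaw": 250}
  squeeze: 80

```text
time: 8.98
tcp_pos: [0.4775, 0.0438, 0.1486]
ee_rot: [-0.005, 0.992, -0.119, -0.04]
ft_force: [0.3, -0.1, 0.1]
grip_width: 0.0145
grasp_force: 81.3
```

Emit:
jog_arm:
  plan:
    - {"x": 0.04, "y": 0, "z": -0.35, "wx": 0, "wy": -0.02, "wz": 0, "jaw": 250}
    - {"x": 0.04, "y": 0, "z": -0.35, "wx": 0, "wy": -0.02, "wz": 0, "jaw": 250}
    - {"x": 0, "y": 0, "z": 0, "wx": 0, "wy": 0, "wz": 0, "jaw": 250}
    - {"x": 0, "y": 0, "z": 0, "wx": 0, "wy": 0, "wz": 0, "jaw": 250}
    - {"x": 0, "y": 0, "z": 0, "wx": 0, "wy": 0, "wz": 0, "jaw": 250}
  squeeze: 80

```text
time: 9.4
tcp_pos: [0.4787, 0.0435, 0.155]
ee_rot: [-0.007, 0.991, -0.119, -0.058]
ft_force: [4.6, -1.1, -4.6]
grip_width: 0.0148
grasp_force: 80.9
```

Emit:
jog_arm:
  plan:
    - {"x": 0.04, "y": 0, "z": -0.35, "wx": 0, "wy": -0.02, "wz": 0, "jaw": 250}
    - {"x": 0, "y": 0, "z": 0, "wx": 0, "wy": 0, "wz": 0, "jaw": 250}
    - {"x": 0, "y": 0, "z": 0, "wx": 0, "wy": 0, "wz": 0, "jaw": 250}
    - {"x": 0, "y": 0, "z": 0, "wx": 0, "wy": 0, "wz": 0, "jaw": 250}
    - {"x": 0, "y": 0, "z": 0, "wx": 0, "wy": 0, "wz": 0, "jaw": 250}
  squeeze: 80

```text
time: 9.82
tcp_pos: [0.4795, 0.0433, 0.1584]
ee_rot: [-0.008, 0.991, -0.119, -0.068]
ft_force: [7.2, -0.2, -5.0]
grip_width: 0.0149
grasp_force: 80.7
```

```bash
python3 - <<'E'
from h import *
c=capture("side");y=cv2.resize(c["img"][110:215,200:320],(686,600),interpolation=cv2.INTER_CUBIC)
cv2.imwrite("pics/g.png",y[...,::-1])
E
```

```text
(no output)
```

View pics/g.png

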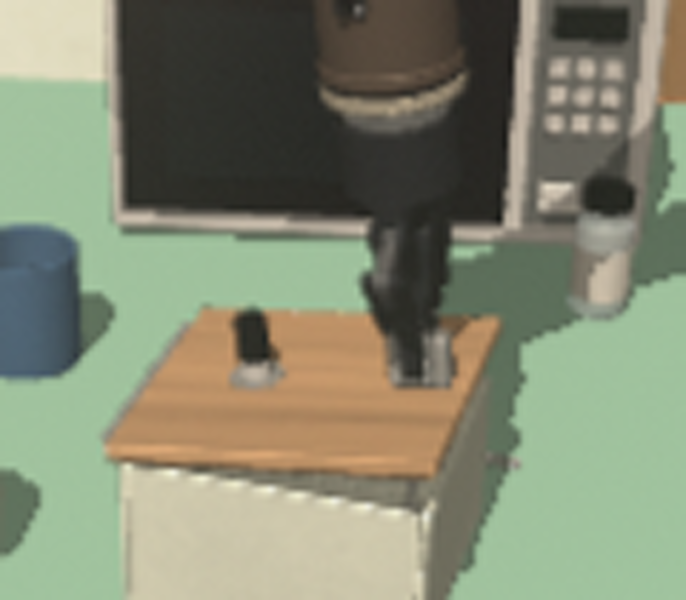

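Emit:
jog_arm:
  plan:
    - {"x": 0, "y": 0, "z": 0, "wx": 0, "wy": 0, "wz": 0, "jaw": 250}
    - {"x": 0, "y": 0, "z": 0, "wx": 0, "wy": 0, "wz": 0, "jaw": 250}
    - {"x": 0, "y": 0, "z": 0, "wx": 0, "wy": 0, "wz": 0, "jaw": 250}
    - {"x": 0, "y": 0, "z": 0, "wx": 0, "wy": 0, "wz": 0, "jaw": 250}
    - {"x": 0, "y": 0, "z": 0, "wx": 0, "wy": 0, "wz": 0, "jaw": 250}
  squeeze: 80

```text
time: 10.28
tcp_pos: [0.4795, 0.0433, 0.1584]
ee_rot: [-0.008, 0.991, -0.119, -0.068]
ft_force: [6.4, -0.8, -5.1]
grip_width: 0.0147
grasp_force: 80.7
```

The lid stands ajar: its front corner rose from (432,512) to (432,472) in the crop, which with the tool tilt gives about 0.13 rad. The handle is gripped, the plug is still up at (251,315), and the lid is steady. I'll hand it in.

```bash
python3 -c "
from h import *
print(job.finish_job())"
```

```text
the job is handed in; nothing more can be done
None
```

I pulled the vent plug up to its stop first, then opened the lid to about 0.13 rad (front edge about 27 mm up); I handed the job in with the gripper still holding it steady by the handle and the plug up, and no verdict came back.

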